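# Clamp a glued tag box with the ratchet bench clamp

### The job

The end panel of the small card box has just been glued, and the box sits in the bench clamp. Pull the sprung lock knob up to its stop so that it stays out, then pump the clamp's trigger (squeeze it right in, let it come fully back out, squeeze again) until the jaw's sprung pad presses the box against the fixed end block with the pad's spring pushed in about half way, and never all the way, which would crush the box. Move the jaw with the trigger alone, leave the things beside the clamp where they are, and finish still holding the trigger squeezed with the pad pressing on the box.

Things in the scene. Friction and masses are not known exactly. Their poses are not given: they have to be found in the camera images.
- clamp: bench clamp fixed to the counter on a wooden board (335 x 90 x 12 mm). +x: the way the jaw is driven along the board (roughly to the robot's left), z up; origin on the counter below the clamp's axis; board from x = -152 to +183 mm. Grey housing x -84 to +8, y +-24 mm, top at z = 56. In order of x: trigger, handle, lock knob, jaw with pad, box, end block
- handle_top (a point): centre of the top face of the fixed black handle, an upright post 12 mm (clamp x) x 28 mm (clamp y) that rises from the housing top at z = 56 to z = 113 mm; at clamp x = -77, y = 0
- trigger_top (a point): centre of the top of the black trigger, an upright post 10 (clamp x) x 28 mm, z 42 to 113 mm; let out it stands at clamp x = -122, y = 0, 45 mm behind the handle's centre (56 mm over both outer faces; 30 mm when squeezed right in). Moves with the trigger. Both posts can be taken between two fingers from above; the handle does not give, only the trigger moves
- trigger (a joint): trigger travel in m: 0 let out, 0.026 squeezed right in (towards the handle, clamp +x). A spring returns it (2 N at 0, 4.6 N at full travel); driving the bar adds about 2 N, plus the pad's force. The lock pin stops it at about 0.003 until the knob is out
- knob_top (a point): centre of the top of the lock pin's black round knob, 20 mm diameter and 22 mm high (narrower at its foot), standing on the housing at clamp x = -12, y = 0; the knob's top is at z = 84.5 mm when the pin is in. Moves with the pin
- lock (a joint): lock pin travel in m, straight up: 0 in (trigger locked), stop at 0.017. Spring-loaded downwards (3 to 5 N); a catch holds it at about 0.0135 once it has been pulled beyond 0.0145; let go before that it springs back in
- bar (a joint): travel of the toothed bar with the jaw in m, clamp +x, 0 at the start, end 0.080. Teeth every 8 mm: each full squeeze from fully out drives it forward by up to 26 mm, the first 0 to 8 mm of a squeeze may be idle; on release a pawl stops it from going back more than about 8 mm
- pad (a joint): how far the jaw's sprung pad is pushed back towards the jaw plate, in m: 0 free, 0.020 bottomed out (would crush the box). Spring 1 N at 0, 5 N at half way, 9 N at 0.020
- pad_face: black rubber pad in front of the grey jaw plate, 8 x 50 x 34 mm on a stem with a coil spring; its front face is at clamp x = 50 mm + bar - pad, z 17 to 51 mm. The origin lies at the clamp's origin shifted by bar - pad along clamp x
- jaw: grey jaw plate fixed on the toothed bar, 10 x 50 x 36 mm, front face at clamp x = 22 mm + bar. Its origin is the clamp's origin shifted by bar along clamp x. The bar (z 22 to 37 mm, y +-6) runs back through the housing and sticks out under the trigger
- anvil: fixed grey end block bolted across the board, 13 x 70 x 45 mm above the board (foot 22 mm long); its origin lies on the board's top (z = 12 mm), at the lower edge of the middle of the face towards the jaw, x as the clamp's. Face at clamp x = 145 to 165 mm, different each time
- trigger_post: the black trigger post (see point trigger_top); its origin is the clamp's origin shifted by the trigger travel along clamp x. Its steel carriage (z 41 to 50, y +-10 mm) runs into the housing
- tag_box: pale blue card box, 60 (along the clamp) x 85 x 45 mm, loose on the board, origin at the centre of its underside, about 1 to 5 mm short of the end block; its near face is about 29 to 54 mm from the pad at the start
- spool: bystander: thread spool standing beside the clamp, 30 mm diameter, 55 mm high, origin under its centre
- stamp: bystander: wooden hand stamp standing beside the clamp, 27 x 56 x 74 mm, origin under its centre
- tape_measure: bystander: round tape measure lying beside the clamp, 52 mm across, 15 mm high, origin under its centre

How it is judged (in metres and radians):
On the way, in this order (a step that is already met when the one before it is completed fails the run):
1. the lock knob is pulled out to its catch (value of joint lock above 0.0115 m), for 0.2 s.
2. the trigger is squeezed in (value of joint trigger above 0.016 m), for 0.05 s.
3. the trigger is let back out, the jaw having advanced (value of joint trigger below 0.01 m and distance of jaw from where it was at the start of the episode above 0.005 m), for 0.05 s.
4. the pad touches the box (contact force between pad_face and tag_box above 0.5 N), for 0.05 s.
At the end, for the whole second after the job is handed in: The lock knob stands out on its catch (over 11.5 mm); the sprung pad is pushed back 4 to 15.5 mm of its 20 mm and presses the box (over 1 N) against the fixed end block (over 0.7 N), the box lying flat (within 0.12 rad); the fingers still hold the trigger squeezed (over 3 mm in, over 1 N) (value of joint lock above 0.0115 m and value of joint pad between 0.004 and 0.0155 m and contact force between pad_face and tag_box above 1 N and contact force between anvil and tag_box above 0.7 N and angle between tag_box's own z axis and vertical below 0.12 rad and value of joint trigger above 0.003 m and contact force between the fingers and trigger_post above 1 N); the arm keeps its last pose, push and grip.
It fails at once if the box is crushed: the pad's spring is pushed in all the way (over 18.5 mm) (value of joint pad above 0.0185 m).
It fails at once if the jaw or pad is pushed by hand (over 4 N) (contact force between any of the arm, the fingers and jaw above 4 N or contact force between any of the arm, the fingers and pad_face above 4 N).
It fails at once if a bystander is disturbed (moved over 25 mm) (distance of any of spool, stamp, tape_measure from where it was at the start of the episode above 0.025 m).
It also fails if it takes over 61 s, if anything falls off the work surface, if the arm or the gripper's body presses on something with over 40 N, if the wrist force passes 120 N, or if a joint passes its speed limit or range.

### The arm

A 6-joint arm with a two-finger parallel gripper is mounted at the origin on a cart in front of the work surface, level with it; the furniture and walls round the work are solid. World frame = base frame: x ahead of the robot, y to its left, z up, the work surface at z = 0. Lengths are in mm, angles in rad, forces in N, time in s.
With the tool pointing down it reaches from about 275 to 775 mm from the base axis. Payload 14.6 kg.
Tool frame: the origin (TCP) lies at the very end of the fingers, on their centre line; the grasp point (between the pads) lies 19 mm behind it; z points along the fingers, y is the line along which they close (so a half turn about z gives the same grasp; the last joint's range is limited). The gripper opens to 85 mm and grips with 20 to 120 N. Pads are 22 mm wide; open, the fingers measure 114 mm over their backs; the gripper's body (76 mm by 85 mm) begins 54 mm behind the grasp point. The pads swing forward as they close: fully open they stand 13 mm farther back than shut.
Start: joints at [0.99, 0.263, -0.048, 1.259, 0, 1.415], TCP at [216.856, 478.123, 193.778] pointing down, gripper open.
Joint ranges: [-2.65, 2.65], [-0.89, 1.7], [-1.18, 1.37], [-2.13, 2.11], [-1.35, 1.29], [-3.14, 3.14]. Speed limits (rad/s): [1.89, 1.89, 2.57, 2.79, 3.14, 3.14].

### API

Orientations are given as a unit quaternion [x, y, z, w].
In Python, from workcell import read_state, cams, env, trace gives the robot as it stands. The module is installed in compiled form; this text tells all that it offers.
- The arm moves only by the tool carry_out, never from a script. Its argument "plan" is a list that holds one entry, the list of rows, each a list of 6 numbers: the shift along the tool's x, y, z in units of 40 mm (1.0 is 40 mm), then the turn, a rotation vector about the tool's x, y, z in degrees. A call has 1 to 8 rows; each row shifts and turns the commanded pose from where the row before left it, along the tool's axes as they then stand; what a row does not reach is not made up. A row lasts 1/8 s, in which the tool goes at most 62.5 mm and 10.7 degrees, less where a joint would pass 70% of its speed; a pose out of reach is approached as far as the arm can. A call is refused whole if a number of a shift passes 1 or a number of a turn 10.7, either way. A call with a gripper value outside its range is refused whole. "fingers" is the opening, from -1 (shut) to 1 (fully open), so that 0 is half open, set as the call begins (left out, the last holds). The fingers move at their own pace and stop on an object; the grip force is fixed at half the most. Time passes only in rows, so rows that do not move let the fingers close. It gives the time, the measured TCP pose, the force, the opening and the grip force at its end, in the units of the state.
- read_state(): the state, without advancing time (a new reading comes with each control period).
- cams.camera(name): name is "side" or "top"; returns the picture (384x512x3 uint8, red, green, blue); there is no depth.
- cams.camera_params(name): a dict with "fx", "fy", "cx", "cy" (pixels), "view" (4x4, takes a point from world to camera coordinates). Camera axes: x right, y up, looking along -z (the intrinsics and any distortion apply to the point x, -y, -z); pixel columns grow to the right and rows downward; lengths in mm; the calibration is good to about 2 mm. A picture is of the moment at which its call begins. camera_params takes no time and is no camera call.
- env.finish_job(): hands the job in; it is judged then, once.
Trained networks look in the newest picture that a camera, given by its name, has taken for a name from the list of things; names that differ only in an ending like _2 or _b are one class to them, and where a whole thing is asked for, a point or a joint stands for the part that bears it (a point fixed in the world has none). Each returns a list of dicts, best first, with "conf" (0 to 1); they miss things now and then, are a little off and sometimes report something else, mostly with a low value. They report only what shows in the picture. A call takes as long as a camera call.
- trace(camera, query): "mask" (384x512 bool, what is visible of it) and "point" ([column, row] in pixels, amid what is visible of it).
The state is a dict: "time_s": time; "qpos": joint angles; "joint_vel": joint speeds; "tau": joint torques, N m; "tcp_pos": TCP position; "orientation": TCP orientation; "force": force on the tool from outside, world axes, zero at the start; "ft_torque": the same for the moment, N m; "opening": opening from 0.0 (shut) to 1.0 (fully open); "gripper_force": force on a finger pad.
Only numpy, scipy, OpenCV 4.12 (cv2) and the standard library are available. Lean on these libraries where they do the work, as an engineer would, in place of code of your own. Each camera call takes 0.05 s, during which the arm holds its last target. There are 200 camera calls.

## Working session

There is one attempt and no reset: what is moved stays moved. The work goes in short steps, Python scripts to look and compute and a tool call to move; the robot and the scene stay as the last step left them, time stands still between calls to the robot, and variables do not carry over. Pictures are saved under pics/ and viewed, at most 10 in all, crops included, and the job is handed in when it is done.

Besides the shell and the picture viewer there is one more tool, called after "Call:" by a JSON object that holds its "op" and its "data". carry_out: Moves the arm, as the interface text tells. Its arguments: {"type":"object","properties":{"plan":{"type":"array"},"fingers":{"type":"number"}},"required":["plan"]}

```bash
mkdir -p pics; cat > h.py <<'E'
import numpy as np, cv2
from workcell import read_state, cams, env, trace
np.set_printoptions(precision=2,suppress=True)
def proj(name,P):
    c=cams.camera_params(name); V=np.array(c["view"])
    p=np.c_[np.atleast_2d(P),np.ones(len(np.atleast_2d(P)))]@V.T
    x,y,z=p[:,0],-p[:,1],-p[:,2]
    return np.c_[c["fx"]*x/z+c["cx"],c["fy"]*y/z+c["cy"]]
def ray(name,uv):
    c=cams.camera_params(name); V=np.array(c["view"]); R=V[:3,:3]; o=-R.T@V[:3,3]
    d=R.T@np.array([(uv[0]-c["cx"])/c["fx"],-(uv[1]-c["cy"])/c["fy"],-1]); return o,d/np.linalg.norm(d)
def plane(name,uv,z):
    o,d=ray(name,uv); return o+d*(z-o[2])/d[2]
def tri(a,b):
    A=np.zeros((3,3));B=np.zeros(3)
    for n,uv in (a,b):
        o,d=ray(n,uv);M=np.eye(3)-np.outer(d,d);A+=M;B+=M@o
    return np.linalg.solve(A,B)
E
python3 - <<'E'
from h import *
for n in("side","top"):
    im=cams.camera(n); cv2.imwrite(f"pics/{n}0.png",cv2.resize(im[:,:,::-1],(800,600),interpolation=cv2.INTER_CUBIC))
    c=cams.camera_params(n); print({k:(v if k!="view" else 0) for k,v in c.items()}); print(ray(n,(c["cx"],c["cy"])))
    for q in["handle_top","trigger_top","knob_top","anvil","tag_box","jaw","pad_face","spool","stamp","tape_measure"]:
        r=trace(n,q); print(n,q,[(np.array(k["point"]),round(k["conf"],2),int(k["mask"].sum())) for k in r[:2]])
s=read_state();print(s)
E
```

```text
{'fx': 393.053248700991, 'fy': 393.053248700991, 'cx': 257.51187766501005, 'cy': 196.93061873445774, 'view': 0}
(array([822.16, 362.03, 788.07]), array([-0.4 , -0.43, -0.81]))
side handle_top [(array([227.1, 202.2]), 0.61, 3545)]
side trigger_top []
side knob_top []
side anvil [(array([293.9, 238.8]), 0.62, 469)]
side tag_box [(array([276.5, 223.2]), 0.74, 1136)]
side jaw [(array([244.8, 206.6]), 0.66, 430)]
side pad_face [(array([249.2, 207.3]), 0.49, 186)]
side spool [(array([231.7, 243. ]), 0.62, 273)]
side stamp [(array([253.4, 269.5]), 0.61, 430)]
side tape_measure [(array([272.5, 190.3]), 0.6, 318)]
{'fx': 393.70153950844286, 'fy': 393.70153950844286, 'cx': 249.77414977543236, 'cy': 194.35845820739348, 'view': 0}
(array([396.73, -12.14, 930.44]), array([ 0.1 ,  0.02, -0.99]))
top handle_top [(array([290.5, 185.7]), 0.75, 4218)]
top trigger_top [(array([266.5, 194.3]), 0.71, 298), (array([336.8, 176.9]), 0.54, 194)]
top knob_top [(array([285.9, 185.2]), 0.43, 62)]
top anvil [(array([215. , 209.1]), 0.64, 320), (array([274.8, 190.2]), 0.27, 275)]
top tag_box [(array([234.6, 203.6]), 0.74, 1075), (array([276.8, 190.4]), 0.16, 308)]
top jaw [(array([273. , 189.4]), 0.52, 283)]
top pad_face [(array([264.2, 196.5]), 0.47, 110)]
top spool [(array([243.6, 156. ]), 0.55, 162)]
top stamp [(array([215.9, 156. ]), 0.81, 260)]
top tape_measure [(array([273.8, 232.5]), 0.8, 421)]
{'time_s': 1.1, 'qpos': array([ 0.99,  0.26, -0.05,  1.26, -0.  ,  1.42]), 'joint_vel': array([-0.,  0., -0.,  0., -0., -0.]), 'tau': array([ -0.  , -63.74,  38.48,   0.  ,  -0.  ,  -0.  ]), 'tcp_pos': array([216.86, 478.13, 193.78]), 'orientation': array([0.21, 0.98, 0.  , 0.  ]), 'force': array([ 0.82,  1.04, -0.05]), 'ft_torque': array([-0.07, -0.04,  0.02]), 'gripper_force': 0.0, 'opening': 1.0007698193339694}
```

```bash
python3 - <<'E'
from h import *
for n,(a,b,c,d) in dict(top=(190,140,360,260),side=(180,150,330,290)).items():
    im=cams.camera(n)[b:d,a:c]; s=min(800/(c-a),600/(d-b)); s=4
    cv2.imwrite(f"pics/{n}1.png",cv2.resize(im[:,:,::-1],None,fx=s,fy=s,interpolation=cv2.INTER_CUBIC))
E
```

```text
(no output)
```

View pics/top1.png

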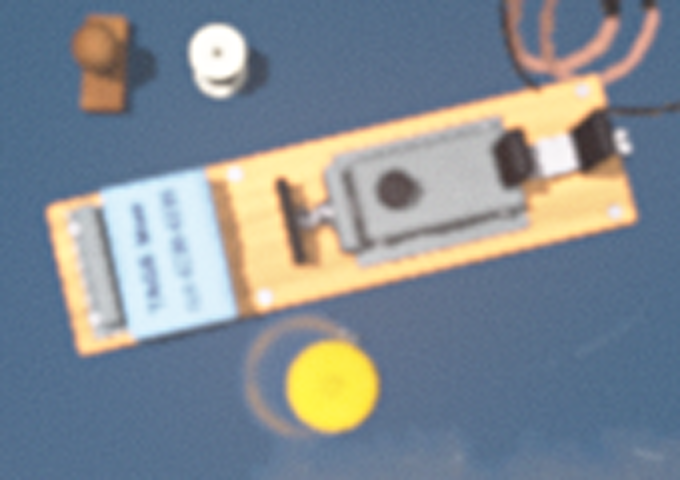

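View pics/side1.png

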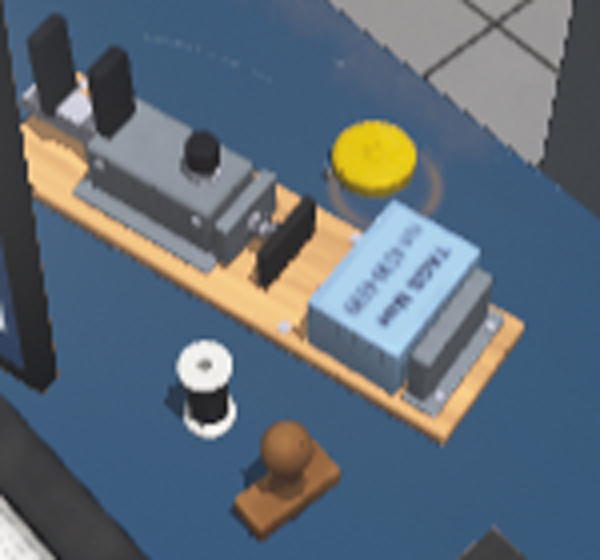

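```bash
cat >> h.py <<'E'
def c2w(p,P):
    P=np.atleast_2d(np.array(P,float));c,s=np.cos(p[2]),np.sin(p[2])
    return np.c_[p[0]+c*P[:,0]-s*P[:,1],p[1]+s*P[:,0]+c*P[:,1],P[:,2]]
E
python3 - <<'E'
from h import *
from scipy.optimize import least_squares
T=[((45,207),(183,-45,12)),((82,355),(183,45,12)),((637,218),(-152,45,12)),((603,75),(-152,-45,12)),((400,186),(-12,0,80))]
S=[((445,440),(183,-45,12)),((523,325),(183,45,12)),((202,142),(-12,0,84.5)),((112,58),(-77,0,113)),((50,24),(-122,0,113))]
t=np.array([a for a,_ in T])/4+[190,140]-.4; s=np.array([a for a,_ in S])/4+[180,150]-.4
f=lambda p:np.r_[(proj("top",c2w(p,[b for _,b in T]))-t).ravel(),(proj("side",c2w(p,[b for _,b in S]))-s).ravel()]
r=least_squares(f,[450,0,1.5],loss="soft_l1");print(r.x,r.fun.reshape(-1,2)if 0 else f(r.x).reshape(-1,2)); p=r.x
# independent heights: triangulated knob
print("knob tri",tri(("top",t[4]),("side",s[2])))
np.save("p.npy",p)
for n,q in dict(handle=(-77,0,113),trig=(-122,0,113),knob=(-12,0,84.5)).items(): print(n,c2w(p,q))
inv=lambda n,uv,z:(lambda w:(np.array([[np.cos(p[2]),np.sin(p[2])],[-np.sin(p[2]),np.cos(p[2])]])@(w[:2]-p[:2])))(plane(n,uv,z))
g=lambda u,v:(u/4+190-.4,v/4+140-.4)
g2=lambda u,v:(u/4+180-.4,v/4+150-.4)
print("box top corners",[inv("top",g(*k),57) for k in((100,190),(205,165),(240,315),(132,340))])
print("box side",[inv("side",g2(*k),57) for k in((397,202),(310,297),(408,345),(480,238))])
print("pad",[inv("side",g2(*k),51) for k in((315,200),(258,248))])
print("handle tri",tri(("top",g(506,140)),("side",g2(112,56))),"trig",tri(("top",g(590,120)),("side",g2(50,22))))
for q in("trigger_top","knob_top","handle_top"):
  for c in("top","side"):
    cams.camera(c);r=trace(c,q)
    if r:print(q,c,r[0]["point"])
E
```

```text
[498.92 -68.57   1.79] [[ 0.19 -0.48]
 [-0.74 -0.13]
 [ 0.29  1.15]
 [-0.95 -0.05]
 [-1.15  0.69]
 [-0.57 -0.5 ]
 [ 0.77 -0.72]
 [-0.17 -0.08]
 [-1.31  0.11]
 [-1.04  0.05]]
knob tri [501.72 -81.57  83.4 ]
handle [[ 515.91 -143.67  113.  ]]
trig [[ 525.83 -187.56  113.  ]]
knob [[501.57 -80.27  84.5 ]]
box top corners [array([146.37, -39.79]), array([ 85.95, -39.95]), array([86.04, 46.26]), array([147.46,  46.  ])]
box side [array([91.77, 45.45]), array([ 87.62, -35.33]), array([147.97, -30.03]), array([143.53,  51.37])]
pad [array([50.18, 23.29]), array([ 42.85, -22.42])]
handle tri [ 519.73 -133.02  127.47] trig [ 529.76 -176.46  127.17]
trigger_top top [336.9, 175.5]
trigger_top side [193.1, 167.6]
knob_top top [284.0, 187.8]
knob_top side [230.7, 186.3]
handle_top top [291.3, 187.7]
handle_top side [225.4, 203.4]
```

Call:
{"op": "carry_out", "data": {"plan": [[[0, 0, 0, 0, 0, 10.6], [0, 0, 0, 0, 0, 10.6], [0, 0, 0, 0, 0, 10.6], [0, 0, 0, 0, 0, 10.6], [0, 0, 0, 0, 0, 10.6]]], "fingers": 0.2}}

```text
time_s: 2.42
tcp_pos: [216.8, 478.1, 193.8]
orientation: [0.628, 0.779, -0.0, -0.0]
force: [0.2, -0.1, -1.0]
opening: 0.6
gripper_force: 0.0
```

```bash
cat >> h.py <<'E'
from scipy.spatial.transform import Rotation as Ro
def where():
    p=np.load("p.npy");s=read_state();R=Ro.from_quat(s["orientation"]).as_matrix();t=np.array(s["tcp_pos"])
    d=t[:2]-p[:2];c,sn=np.cos(p[2]),np.sin(p[2])
    e=(np.arctan2(R[1,0],R[0,0])-p[2]+np.pi)%(2*np.pi)-np.pi
    print("t",round(s["time_s"],2),"clamp xyz",np.array([c*d[0]+sn*d[1],-sn*d[0]+c*d[1],t[2]]),"yaw err deg",np.degrees(e),"tilt",R[:,2],"F",s["force"],"open",round(s["opening"],3),"gf",round(s["gripper_force"],2))
    return t,R
def shift(clampxyz):
    t,R=where();print("tool shift /40:",R.T@(c2w(np.load("p.npy"),clampxyz)[0]-t)/40)
E
python3 -c "
from h import *
shift((-12,0,130))"
```

```text
t 2.42 clamp xyz [595.45 154.52 193.76] yaw err deg -0.4929251798904512 tilt [-0. -0. -1.] F [ 0.18 -0.06 -0.95] open 0.6 gf 0.0
tool shift /40: [-15.15   3.99   1.59]
```

Call:
{"op": "carry_out", "data": {"plan": [[[-0.95, 0.25, 0, 0, 0, 0], [-0.95, 0.25, 0, 0, 0, 0], [-0.95, 0.25, 0, 0, 0, 0], [-0.95, 0.25, 0, 0, 0, 0], [-0.95, 0.25, 0, 0, 0, 0], [-0.95, 0.25, 0, 0, 0, 0], [-0.95, 0.25, 0, 0, 0, 0], [-0.95, 0.25, 0, 0, 0, 0]]]}}

```text
time_s: 3.42
tcp_pos: [361.7, 197.7, 193.9]
orientation: [0.625, 0.78, 0.0, 0.0]
force: [0.9, 1.0, 1.4]
opening: 0.603
gripper_force: 0.0
```

Call:
{"op": "carry_out", "data": {"plan": [[[-0.95, 0.25, 0, 0, 0, 0], [-0.95, 0.25, 0, 0, 0, 0], [-0.95, 0.25, 0, 0, 0, 0], [-0.95, 0.25, 0, 0, 0, 0], [-0.95, 0.25, 0, 0, 0, 0], [-0.95, 0.25, 0, 0, 0, 0], [-0.95, 0.25, 0, 0, 0, 0], [-0.95, 0.25, 0, 0, 0, 0]]]}}

```text
time_s: 4.42
tcp_pos: [506.2, -81.6, 193.8]
orientation: [0.625, 0.78, 0.0, 0.0]
force: [0.7, 0.7, 0.5]
opening: 0.597
gripper_force: 0.0
```

```bash
python3 - <<'E'
from h import *
shift((-12,0,63))
p=np.load("p.npy")
o=[]
for n,(a,b) in dict(top=(230,130),side=(170,140)).items():
    im=cams.camera(n)[b:b+120,a:a+130]; im=cv2.resize(im[:,:,::-1],None,fx=3,fy=3,interpolation=cv2.INTER_CUBIC)
    for q in [(-12,0,84.5),(-77,0,113),(-122,0,113),(-127,14,113),(-127,-14,113),(-71,14,113),(-71,-14,113)]:
        u=((proj(n,c2w(p,q))[0]-[a,b]+.4)*3).astype(int);cv2.circle(im,tuple(int(x) for x in u),2,(0,0,255),-1)
    o.append(im)
cv2.imwrite("pics/a2.png",np.hstack(o))
E
```

```text
t 4.42 clamp xyz [-14.28  -4.19 193.81] yaw err deg -0.14844578179667578 tilt [ 0.  0. -1.] F [0.71 0.68 0.55] open 0.597 gf 0.0
tool shift /40: [ 0.06 -0.11  3.27]
```

View pics/a2.png

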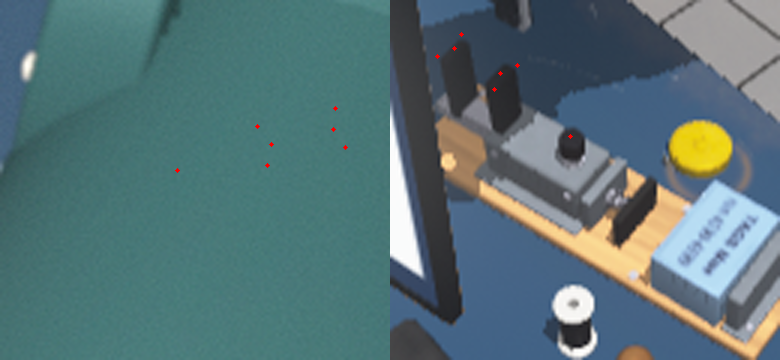

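Call:
{"op": "carry_out", "data": {"plan": [[[0.06, -0.11, 0.8, 0, 0, 0], [0, 0, 0.8, 0, 0, 0], [0, 0, 0.6, 0, 0, 0], [0, 0, 0.5, 0, 0, 0], [0, 0, 0.3, 0, 0, 0], [0, 0, 0.24, 0, 0, 0], [0, 0, 0, 0, 0, 0]]]}}

```text
time_s: 5.4
tcp_pos: [500.7, -78.8, 64.0]
orientation: [0.625, 0.78, -0.0, -0.0]
force: [-0.1, 0.5, 0.2]
opening: 0.604
gripper_force: 0.0
```

Call:
{"op": "carry_out", "data": {"plan": [[[0, 0, 0, 0, 0, 0], [0, 0, 0, 0, 0, 0], [0, 0, 0, 0, 0, 0], [0, 0, 0, 0, 0, 0], [0, 0, 0, 0, 0, 0], [0, 0, 0, 0, 0, 0]]], "fingers": -1}}

```text
time_s: 6.15
tcp_pos: [500.8, -78.9, 64.2]
orientation: [0.625, 0.78, -0.0, -0.0]
force: [-0.4, -0.2, 0.8]
opening: 0.005
gripper_force: 0.0
```

```bash
python3 - <<'E'
from h import *
where()
im=cams.camera("side")[140:240,170:300]; cv2.imwrite("pics/a3.png",cv2.resize(im[:,:,::-1],None,fx=4,fy=4,interpolation=cv2.INTER_CUBIC))
E
```

```text
t 6.15 clamp xyz [-10.53   0.42  64.17] yaw err deg -0.14141394183272823 tilt [-0.  0. -1.] F [-0.37 -0.19  0.79] open 0.005 gf 0.0
```

View pics/a3.png

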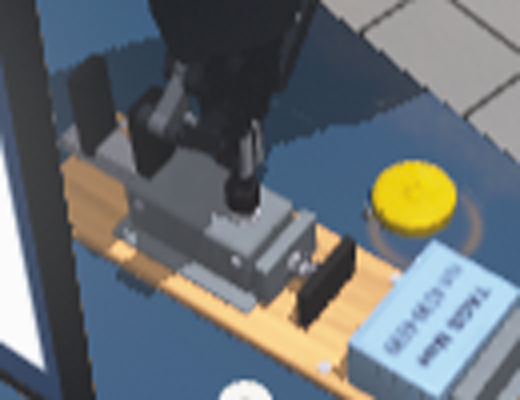

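```bash
python3 - <<'E'
from h import *
t,R=where();p=np.load("p.npy")
pts=np.array([t,t+[0,0,20],t+[0,0,40],c2w(p,(-12,0,84.5))[0],c2w(p,(-12,0,60))[0]])
print((proj("side",pts)-[170,140])*4)
cams.camera("side")
r=trace("side","knob_top")
print([(k["point"],k["conf"],k["mask"].sum()) for k in r])
im=cams.camera("side")[165:205,205:255]; cv2.imwrite("pics/a4.png",cv2.resize(im[:,:,::-1],None,fx=12,fy=12,interpolation=cv2.INTER_CUBIC))
E
```

```text
t 6.2 clamp xyz [-10.52   0.42  64.16] yaw err deg -0.1402662122551816 tilt [-0.  0. -1.] F [-0.35 -0.39 -0.2 ] open -0.0 gf 0.0
[[244.16 202.37]
 [242.3  181.14]
 [240.36 159.12]
 [239.72 180.06]
 [242.05 205.99]]
[([230.8, 188.7], 0.5, np.int64(84)), ([194.9, 168.4], 0.22, np.int64(293))]
```

View pics/a4.png

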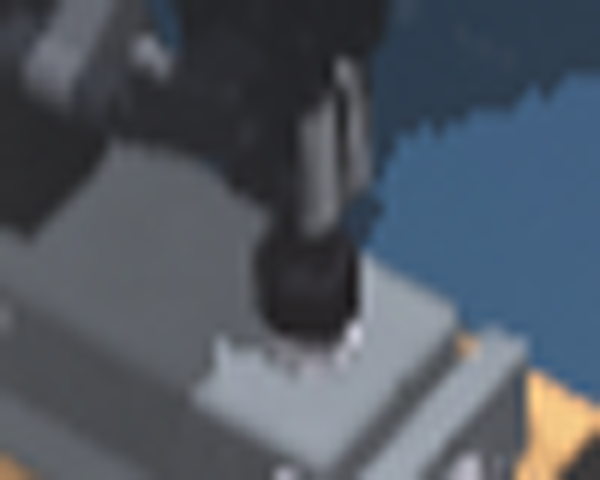

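Call:
{"op": "carry_out", "data": {"plan": [[[0, 0, -0.1, 0, 0, 0], [0, 0, -0.1, 0, 0, 0], [0, 0, -0.1, 0, 0, 0], [0, 0, -0.1, 0, 0, 0], [0, 0, 0, 0, 0, 0]]]}}

```text
time_s: 6.98
tcp_pos: [501.0, -79.0, 80.5]
orientation: [0.625, 0.78, 0.0, 0.0]
force: [0.4, -0.0, -0.3]
opening: -0.002
gripper_force: 0.0
```

```bash
python3 - <<'E'
from h import *
where()
cams.camera("side")
r=trace("side","knob_top")
print([(k["point"],k["conf"],k["mask"].sum()) for k in r])
im=cams.camera("side")[155:205,200:260]; cv2.imwrite("pics/a5.png",cv2.resize(im[:,:,::-1],None,fx=12,fy=12,interpolation=cv2.INTER_CUBIC))
E
```

```text
t 6.97 clamp xyz [-10.62   0.25  80.51] yaw err deg -0.14216277065057806 tilt [ 0. -0. -1.] F [ 0.41 -0.01 -0.34] open -0.002 gf 0.0
[([231.5, 186.7], 0.5, np.int64(85))]
```

View pics/a5.png

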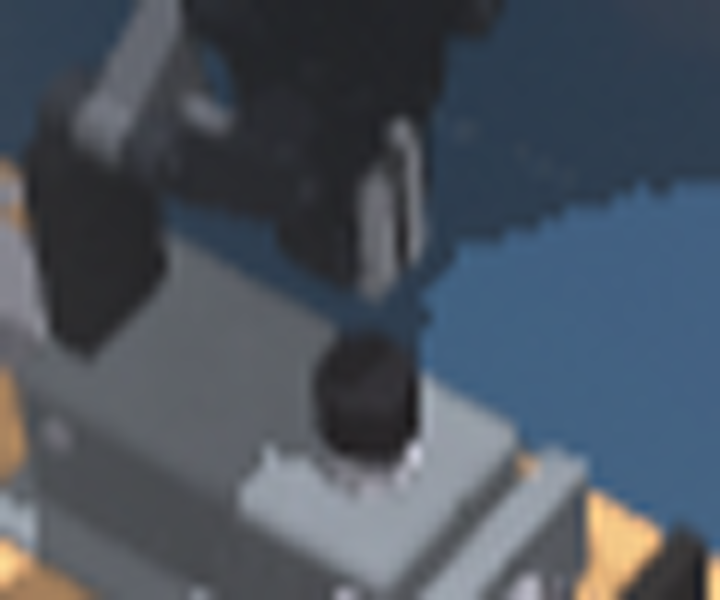

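Call:
{"op": "carry_out", "data": {"plan": [[[0, 0, 0.2, 0, 0, 0], [0, 0, 0.2, 0, 0, 0], [0, 0, 0.04, 0, 0, 0], [0, 0, 0, 0, 0, 0]]]}}

```text
time_s: 7.62
tcp_pos: [500.7, -78.9, 62.4]
orientation: [0.625, 0.78, -0.0, -0.0]
force: [0.8, -0.3, -0.2]
opening: -0.002
gripper_force: 0.0
```

Call:
{"op": "carry_out", "data": {"plan": [[[0, 0, 0.04, 0, 0, 0], [0, 0, 0, 0, 0, 0]]]}}

```text
time_s: 7.88
tcp_pos: [500.9, -78.9, 61.0]
orientation: [0.625, 0.78, 0.0, 0.0]
force: [0.3, -0.5, 0.2]
opening: -0.003
gripper_force: 0.0
```

Call:
{"op": "carry_out", "data": {"plan": [[[0, 0, 0.04, 0, 0, 0], [0, 0, 0, 0, 0, 0]]]}}

```text
time_s: 8.12
tcp_pos: [500.8, -78.9, 59.3]
orientation: [0.625, 0.78, -0.0, -0.0]
force: [0.2, -0.9, 0.7]
opening: 0.002
gripper_force: 0.0
```

```bash
python3 - <<'E'
from h import *
t,R=where()
a=cams.camera("side")[130:210,190:270]; b=cams.camera("top")[100:300,150:400]
a=cv2.resize(a,(500,500),interpolation=cv2.INTER_CUBIC); b=cv2.resize(b,(300,240)); b=np.vstack([b,np.zeros((260,300,3),np.uint8)])
c=cv2.resize(cams.camera("side"),(300,225)); b[245:470]=c
cv2.imwrite("pics/a6.png",np.hstack([a,b])[:,:,::-1])
E
```

```text
t 8.12 clamp xyz [-10.51   0.45  59.3 ] yaw err deg -0.14198179024459823 tilt [-0.  0. -1.] F [ 0.22 -0.93  0.67] open 0.002 gf 0.0
```

View pics/a6.png

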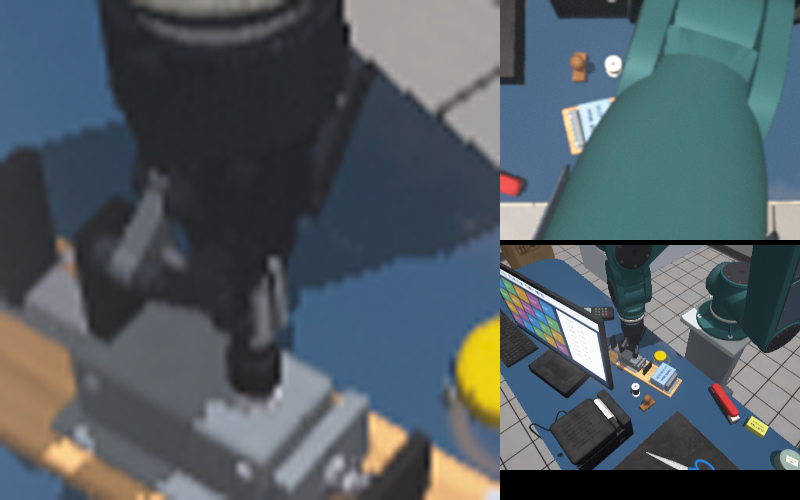

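```bash
python3 - <<'E'
from h import *
for uv in((231.7,179.5),(226.7,178.3),(229.5,179)):
  print(plane("side",uv,80.5))
print(proj("side",[[501,-79,80.5]]))
for n in("side","top"):
  V=np.array(cams.camera_params(n)["view"]);print(V, np.linalg.det(V[:3,:3]), {k:v for k,v in cams.camera_params(n).items() if k!="view"})
# spool/stamp etc by both cams
cams.camera("side");a=trace("side","spool")[0]["point"];cams.camera("top");b=trace("top","spool")[0]["point"];print(tri(("side",a),("top",b)))
s=read_state();print(s["qpos"],s["ft_torque"])
E
```

```text
[486.45 -92.32  80.5 ]
[ 492.69 -102.75   80.5 ]
[489.25 -96.84  80.5 ]
[[230.58 186.29]]
[[   -0.74     0.67     0.     362.29]
 [   -0.54    -0.6      0.59   202.45]
 [    0.4      0.43     0.81 -1120.64]
 [    0.       0.       0.       1.  ]] 0.9999999999999999 {'fx': 393.053248700991, 'fy': 393.053248700991, 'cx': 257.51187766501005, 'cy': 196.93061873445774}
[[  -0.01   -1.     -0.02    9.4 ]
 [   0.99   -0.01    0.1  -491.51]
 [  -0.1    -0.02    0.99 -884.08]
 [   0.      0.      0.      1.  ]] 1.0000000000000002 {'fx': 393.70153950844286, 'fy': 393.70153950844286, 'cx': 249.77414977543236, 'cy': 194.35845820739348}
[577.38  17.92  37.3 ]
[-0.32  0.31 -0.36  0.9  -0.    1.03] [-0.02 -0.02  0.03]
```

Call:
{"op": "carry_out", "data": {"plan": [[[0, 0, 0.03, 0, 0, 0], [0, 0, 0, 0, 0, 0]]]}}

```text
time_s: 8.72
tcp_pos: [500.8, -78.9, 58.1]
orientation: [0.625, 0.78, -0.0, -0.0]
force: [0.3, -0.4, -0.1]
opening: -0.001
gripper_force: 0.0
```

Call:
{"op": "carry_out", "data": {"plan": [[[0, 0, 0.03, 0, 0, 0], [0, 0, 0, 0, 0, 0]]]}}

```text
time_s: 8.98
tcp_pos: [500.8, -78.9, 56.9]
orientation: [0.625, 0.78, -0.0, -0.0]
force: [-0.2, 0.1, 0.9]
opening: -0.0
gripper_force: 0.0
```

Call:
{"op": "carry_out", "data": {"plan": [[[0, 0, 0.03, 0, 0, 0], [0, 0, 0, 0, 0, 0]]]}}

```text
time_s: 9.22
tcp_pos: [500.8, -78.9, 55.7]
orientation: [0.625, 0.78, -0.0, -0.0]
force: [0.2, 0.3, 0.9]
opening: 0.001
gripper_force: 0.0
```

Call:
{"op": "carry_out", "data": {"plan": [[[0, 0, 0.03, 0, 0, 0], [0, 0, 0, 0, 0, 0]]]}}

```text
time_s: 9.48
tcp_pos: [500.8, -78.9, 54.5]
orientation: [0.625, 0.78, -0.0, -0.0]
force: [-0.2, -0.1, 0.2]
opening: 0.001
gripper_force: 0.0
```

```bash
python3 - <<'E'
from h import *
t,R=where()
a=cams.camera("side")[165:205,205:265]
cv2.imwrite("pics/a7.png",cv2.resize(a,(780,520),interpolation=cv2.INTER_NEAREST)[:,:,::-1])
r=trace("side","knob_top"); print([(k["point"],k["conf"],k["mask"].sum(),np.argwhere(k["mask"]).min(0),np.argwhere(k["mask"]).max(0)) for k in r])
E
```

```text
t 9.47 clamp xyz [-10.52   0.42  54.51] yaw err deg -0.14109950260553628 tilt [-0.  0. -1.] F [-0.18 -0.1   0.16] open 0.001 gf 0.0
[]
```

View pics/a7.png

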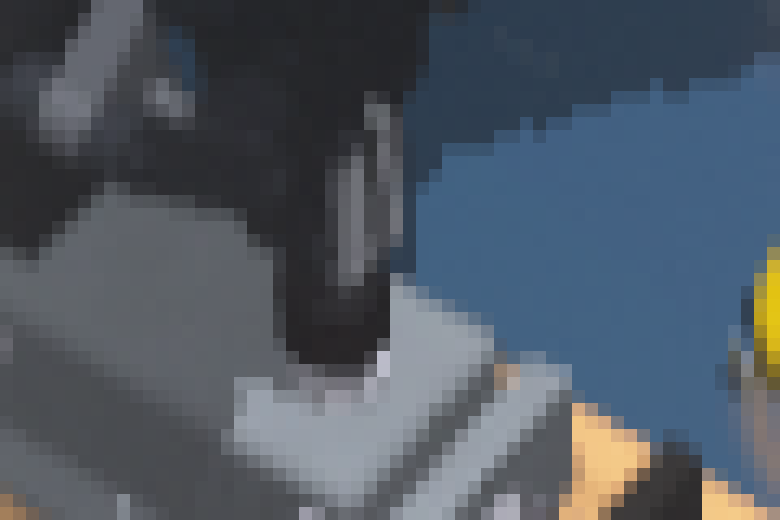

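Call:
{"op": "carry_out", "data": {"plan": [[[0, 0, 0.05, 0, 0, 0], [0, 0, 0, 0, 0, 0]]]}}

```text
time_s: 9.82
tcp_pos: [500.8, -78.9, 52.4]
orientation: [0.625, 0.78, -0.0, -0.0]
force: [0.3, -1.8, 0.2]
opening: 0.001
gripper_force: 0.0
```

Call:
{"op": "carry_out", "data": {"plan": [[[0, 0, 0.05, 0, 0, 0], [0, 0, 0, 0, 0, 0]]]}}

```text
time_s: 10.07
tcp_pos: [500.8, -78.9, 50.4]
orientation: [0.625, 0.78, -0.0, -0.0]
force: [1.0, -1.1, -0.3]
opening: 0.001
gripper_force: 0.0
```

```bash
python3 - <<'E'
from h import *
for P in([450,250,150],[400,300,150],[450,150,150],[560,200,150],[350,200,150]): print(P,proj("side",[P])[0],proj("top",[P])[0])
p=np.load("p.npy");c,s=np.cos(p[2]),np.sin(p[2])
t,R=where();print(R.T@(np.array([450,200,180])-t)/40)
E
```

```text
[450, 250, 150] [366.93 254.55] [126.06 209.82]
[400, 300, 150] [406.26 256.21] [100.43 235.19]
[450, 150, 150] [325.64 220.1 ] [175.93 209.35]
[560, 200, 150] [304.98 273.43] [151.95 155.33]
[350, 200, 150] [378.7  207.11] [150.05 260.3 ]
t 10.07 clamp xyz [-10.46   0.48  50.4 ] yaw err deg -0.13856895738528172 tilt [-0.  0. -1.] F [ 1.01 -1.1  -0.27] open 0.001 gf 0.0
[ 7.08  0.28 -3.24]
```

Call:
{"op": "carry_out", "data": {"plan": [[[0, 0, -0.8, 0, 0, 0], [0, 0, -0.8, 0, 0, 0], [0, 0, -0.8, 0, 0, 0], [0, 0, -0.8, 0, 0, 0], [1, 0, 0, 0, 0, 0], [1, 0, 0, 0, 0, 0], [1, 0, 0, 0, 0, 0], [1, 0, 0, 0, 0, 0]]]}}

```text
time_s: 11.08
tcp_pos: [465.5, 78.4, 178.6]
orientation: [0.625, 0.78, 0.0, 0.0]
force: [-0.5, 0.5, 0.1]
opening: -0.001
gripper_force: 0.0
```

Call:
{"op": "carry_out", "data": {"plan": [[[1, 0, 0, 0, 0, 0], [1, 0, 0, 0, 0, 0], [1, 0, 0, 0, 0, 0], [0, 0, 0, 0, 0, 0]]]}}

```text
time_s: 11.58
tcp_pos: [439.1, 196.2, 178.6]
orientation: [0.624, 0.781, 0.0, -0.0]
force: [0.4, -0.6, -0.0]
opening: -0.002
gripper_force: 0.0
```

```bash
python3 - <<'E'
from h import *
t,R=where();print(t)
o=[]
for n in("side","top"):
    im=cams.camera(n); u=proj(n,[t])[0];g=proj(n,[t+[0,0,30]])[0];print(n,u)
    np.save(n+"A.npy",im)
    a,b=int(u[0])-50,int(u[1])-75
    c=cv2.resize(im[b:b+110,a:a+100],None,fx=4,fy=4,interpolation=cv2.INTER_CUBIC)[:,:,::-1].copy()
    for q in(u,g): cv2.circle(c,tuple(int(x) for x in (q-[a,b]+.4)*4),3,(0,0,255),-1)
    o.append(c)
cv2.imwrite("pics/b1.png",np.hstack(o))
E
```

```text
t 11.57 clamp xyz [271.46  -0.04 178.58] yaw err deg 0.03811397407066339 tilt [-0.  0. -1.] F [ 0.4  -0.59 -0.  ] open -0.002 gf 0.0
[439.08 196.21 178.58]
side [350.84 224.08]
top [148.82 214.27]
```

View pics/b1.png

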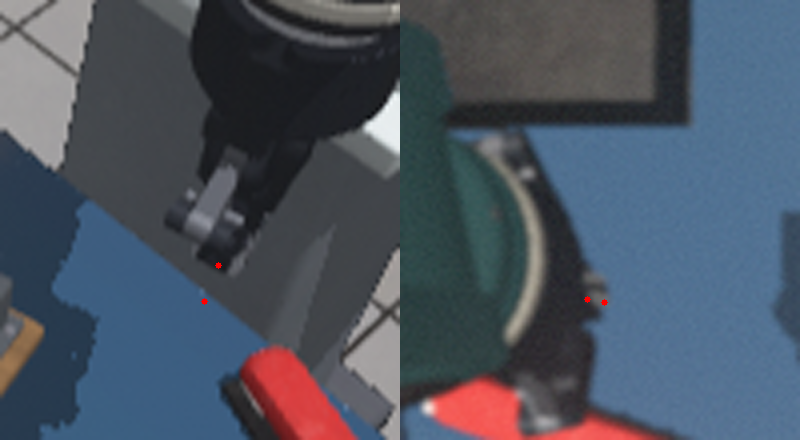

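```bash
python3 - <<'E'
from h import *
t,R=where()
for s in((357,217),(355,216.5),(359,216)):
  for q in((148.5,212),(146,212),(149,209)):
    P=tri(("side",s),("top",q)); print(s,q,P,P-t,"tool",R.T@(P-t), np.r_[proj("side",[P])[0]-s,proj("top",[P])[0]-q])
E
```

```text
t 11.68 clamp xyz [269.51  -0.24 178.57] yaw err deg -0.08555148213421353 tilt [ 0. -0. -1.] F [0.04 0.42 0.08] open -0.001 gf 0.0
(357, 217) (148.5, 212) [438.37 195.72 201.53] [-1.33  1.36 22.96] tool [  1.62  -1.   -22.96] [-3.61 -0.17 -2.81  1.99]
(357, 217) (146, 212) [439.25 197.96 204.79] [-0.45  3.61 26.21] tool [  3.61   0.35 -26.22] [-2.58 -0.11 -2.    1.42]
(357, 217) (149, 209) [442.54 195.39 205.77] [ 2.84  1.04 27.2 ] tool [  0.38   3.   -27.2 ] [-4.8  -0.26 -3.73  2.61]
(355, 216.5) (148.5, 212) [439.32 194.09 202.11] [-0.37 -0.26 23.54] tool [ -0.17  -0.42 -23.54] [-2.6  -0.11 -2.02  1.45]
(355, 216.5) (146, 212) [440.22 196.34 205.4 ] [ 0.52  1.99 26.83] tool [  1.82   0.94 -26.83] [-1.57 -0.06 -1.21  0.88]
(355, 216.5) (149, 209) [443.47 193.78 206.28] [ 3.77 -0.57 27.71] tool [ -1.39   3.55 -27.71] [-3.79 -0.19 -2.94  2.08]
(359, 216) (148.5, 212) [437.24 196.32 204.5 ] [-2.46  1.97 25.93] tool [  2.45  -1.97 -25.93] [-4.6  -0.24 -3.59  2.51]
(359, 216) (146, 212) [438.12 198.55 207.69] [-1.58  4.2  29.12] tool [  4.44  -0.63 -29.12] [-3.57 -0.16 -2.78  1.96]
(359, 216) (149, 209) [441.42 195.98 208.75] [ 1.72  1.63 30.18] tool [  1.21   2.03 -30.18] [-5.79 -0.34 -4.52  3.12]
```

Call:
{"op": "carry_out", "data": {"plan": [[[-1, 0, 0, 0, 0, 0], [-1, 0, 0, 0, 0, 0], [-1, 0, 0, 0, 0, 0], [-1, 0, 0, 0, 0, 0], [-1, 0, 0, 0, 0, 0], [-1, 0, 0, 0, 0, 0], [-1, 0, 0, 0, 0, 0], [-0.05, 0, 0, 0, 0, 0]]], "fingers": 0.2}}

```text
time_s: 12.68
tcp_pos: [501.4, -84.1, 178.3]
orientation: [0.627, 0.779, -0.0, 0.0]
force: [-0.0, 0.5, -0.2]
opening: 0.603
gripper_force: 0.0
```

Call:
{"op": "carry_out", "data": {"plan": [[[0, 0, 0.9, 0, 0, 0], [0, 0, 0.9, 0, 0, 0], [0, 0, 0.9, 0, 0, 0], [0, 0, 0.4, 0, 0, 0], [0, 0, 0.2, 0, 0, 0], [0, 0, 0.1, 0, 0, 0], [0, 0, 0, 0, 0, 0]]]}}

```text
time_s: 13.55
tcp_pos: [501.5, -81.0, 42.9]
orientation: [0.625, 0.78, 0.0, 0.0]
force: [-0.5, -0.5, 0.1]
opening: 0.603
gripper_force: 0.0
```

Now 8 mm more and close.

Call:
{"op": "carry_out", "data": {"plan": [[[0, 0, 0.1, 0, 0, 0], [0, 0, 0.1, 0, 0, 0], [0, 0, 0, 0, 0, 0]]]}}

```text
time_s: 13.92
tcp_pos: [501.1, -80.8, 34.4]
orientation: [0.625, 0.78, -0.0, -0.0]
force: [0.5, 0.6, 1.6]
opening: 0.601
gripper_force: 0.0
```

Call:
{"op": "carry_out", "data": {"plan": [[[0, 0, 0, 0, 0, 0], [0, 0, 0, 0, 0, 0], [0, 0, 0, 0, 0, 0], [0, 0, 0, 0, 0, 0], [0, 0, 0, 0, 0, 0]]], "fingers": -1}}

```text
time_s: 14.55
tcp_pos: [501.8, -80.9, 35.0]
orientation: [0.625, 0.78, 0.0, 0.0]
force: [0.9, 1.9, 4.3]
opening: 0.2
gripper_force: 58.7
```

Call:
{"op": "carry_out", "data": {"plan": [[[0, 0, -0.1, 0, 0, 0], [0, 0, -0.1, 0, 0, 0], [0, 0, -0.1, 0, 0, 0], [0, 0, -0.1, 0, 0, 0], [0, 0, 0, 0, 0, 0]]]}}

```text
time_s: 15.18
tcp_pos: [501.6, -80.9, 50.8]
orientation: [0.625, 0.78, 0.0, 0.0]
force: [5.9, 2.2, -4.7]
opening: 0.203
gripper_force: 58.8
```

Call:
{"op": "carry_out", "data": {"plan": [[[0, 0, -0.05, 0, 0, 0], [0, 0, 0, 0, 0, 0]]]}}

```text
time_s: 15.42
tcp_pos: [501.5, -80.8, 52.2]
orientation: [0.625, 0.78, 0.0, -0.0]
force: [8.3, 0.5, -9.8]
opening: 0.193
gripper_force: 61.0
```

Call:
{"op": "carry_out", "data": {"plan": [[[0, 0, 0, 0, 0, 0], [0, 0, 0, 0, 0, 0], [0, 0, -0.4, 0, 0, 0], [0, 0, -0.6, 0, 0, 0], [0, 0, -0.8, 0, 0, 0], [-0.5, 0, 0, 0, 0, 0], [-1, 0, 0, 0, 0, 0], [-1, 0, 0, 0, 0, 0]]], "fingers": 0.2}}

```text
time_s: 16.42
tcp_pos: [522.9, -180.0, 124.0]
orientation: [0.625, 0.781, -0.0, -0.0]
force: [0.1, -0.3, -0.3]
opening: 0.598
gripper_force: 0.0
```

```bash
python3 - <<'E'
from h import *
cams.camera("side");r=trace("side","knob_top"); print([(k["point"],k["conf"],k["mask"].sum(),np.argwhere(k["mask"]).min(0),np.argwhere(k["mask"]).max(0)) for k in r])
p=np.load("p.npy");print(proj("side",c2w(p,[(-12,0,84.5),(-12,0,98)])))
shift((-155,0,60))
E
```

```text
[]
[[229.93 185.02]
 [229.6  181.32]]
t 16.52 clamp xyz [-116.18    1.16  123.49] yaw err deg -0.31173861059757807 tilt [-0. -0. -1.] F [-0.18  0.31  0.71] open 0.604 gf 0.0
tool shift /40: [-0.97  0.04  1.59]
```

Call:
{"op": "carry_out", "data": {"plan": [[[-0.97, 0.04, 0, 0, 0, 0], [0, 0, 0, 0, 0, 0], [0, 0, 0.5, 0, 0, 0], [0, 0, 0.5, 0, 0, 0], [0, 0, 0.4, 0, 0, 0], [0, 0, 0.2, 0, 0, 0], [0, 0, 0, 0, 0, 0]]], "fingers": -1}}

```text
time_s: 17.4
tcp_pos: [532.7, -215.5, 60.3]
orientation: [0.625, 0.781, -0.0, -0.0]
force: [0.2, -0.4, 0.5]
opening: -0.0
gripper_force: 0.0
```

```bash
python3 - <<'E'
from h import *
im=cams.camera("side");o=cv2.resize(cv2.imread("pics/side0.png"),(512,384),interpolation=cv2.INTER_AREA)
print(im[172:200,228:234].mean((1,2)).astype(int),o[172:200,228:234].mean((1,2)).astype(int),sep="\n")
where()
E
```

```text
[ 95  96  96  96  95  95  89  70  54  51  52  52  51  45  41  41  41  59
  97 121 128 146 189 173 150 156 156 156]
[ 93  93  93  93  93  93  93  93  93  92  83  64  53  50  50  50  49  43
  39  40  49  81 117 135 145 150 150 151]
t 17.45 clamp xyz [-151.11   -0.84   60.79] yaw err deg -0.1315147198107429 tilt [-0.  0. -1.] F [0.7  0.39 0.17] open -0.0 gf 0.0
```

Call:
{"op": "carry_out", "data": {"plan": [[[0.1, 0, 0, 0, 0, 0], [0.1, 0, 0, 0, 0, 0], [0, 0, 0, 0, 0, 0]]]}}

```text
time_s: 17.82
tcp_pos: [531.4, -207.8, 60.9]
orientation: [0.625, 0.781, 0.0, 0.0]
force: [0.1, 0.2, 1.3]
opening: 0.0
gripper_force: 0.0
```

Call:
{"op": "carry_out", "data": {"plan": [[[0.08, 0, 0, 0, 0, 0], [0, 0, 0, 0, 0, 0]]]}}

```text
time_s: 18.08
tcp_pos: [530.6, -204.9, 60.6]
orientation: [0.625, 0.78, -0.0, -0.0]
force: [-0.5, -0.2, -0.2]
opening: -0.001
gripper_force: 0.0
```

Call:
{"op": "carry_out", "data": {"plan": [[[0.08, 0, 0, 0, 0, 0], [0, 0, 0, 0, 0, 0]]]}}

```text
time_s: 18.32
tcp_pos: [530.0, -201.8, 60.6]
orientation: [0.625, 0.78, -0.0, 0.0]
force: [0.7, -0.1, -1.0]
opening: -0.0
gripper_force: 0.0
```

Call:
{"op": "carry_out", "data": {"plan": [[[0.08, 0, 0, 0, 0, 0], [0, 0, 0, 0, 0, 0]]]}}

```text
time_s: 18.58
tcp_pos: [529.4, -199.1, 60.7]
orientation: [0.625, 0.78, -0.0, 0.0]
force: [0.9, -4.2, -1.2]
opening: 0.0
gripper_force: 2.1
```

Call:
{"op": "carry_out", "data": {"plan": [[[0.1, 0, 0, 0, 0, 0], [0.1, 0, 0, 0, 0, 0], [0.1, 0, 0, 0, 0, 0], [0.1, 0, 0, 0, 0, 0], [0.1, 0, 0, 0, 0, 0], [0, 0, 0, 0, 0, 0]]]}}

```text
time_s: 19.32
tcp_pos: [524.9, -179.6, 60.7]
orientation: [0.625, 0.78, -0.0, 0.0]
force: [-0.6, -5.2, 0.4]
opening: -0.002
gripper_force: 2.5
```

Call:
{"op": "carry_out", "data": {"plan": [[[0.05, 0, 0, 0, 0, 0], [0, 0, 0, 0, 0, 0]]]}}

```text
time_s: 19.58
tcp_pos: [524.5, -177.8, 60.7]
orientation: [0.625, 0.78, -0.0, 0.0]
force: [-0.4, -6.1, -0.3]
opening: 0.003
gripper_force: 2.8
```

Call:
{"op": "carry_out", "data": {"plan": [[[0.05, 0, 0, 0, 0, 0], [0, 0, 0, 0, 0, 0]]]}}

```text
time_s: 19.82
tcp_pos: [524.1, -176.2, 60.7]
orientation: [0.625, 0.78, -0.001, 0.001]
force: [-0.1, -7.9, -0.7]
opening: -0.0
gripper_force: 3.7
```

```bash
python3 - <<'E'
from h import *
where()
for n in("side","top"):
    im=cams.camera(n);cv2.imwrite(f"pics/{n}_s1.png",im[:,:,::-1])
    for q in("jaw","pad_face","trigger_top"): print(n,q,[(k["point"],k["conf"]) for k in trace(n,q)][:2])
p=np.load("p.npy");print(proj("side",c2w(p,[(50,0,40),(60,0,40),(70,0,40)])))
E
```

```text
t 19.82 clamp xyz [-110.54   -0.85   60.69] yaw err deg -0.1628504921218187 tilt [-0. -0. -1.] F [-0.09 -7.93 -0.75] open -0.0 gf 3.73
side jaw [([252.8, 207.3], 0.72)]
side pad_face [([258.9, 214.9], 0.75), ([253.0, 208.0], 0.18)]
side trigger_top [([200.4, 167.1], 0.62)]
top jaw [([263.3, 192.4], 0.86), ([288.6, 184.7], 0.2)]
top pad_face [([256.8, 198.3], 0.45)]
top trigger_top []
[[252.48 209.1 ]
 [256.04 211.17]
 [259.63 213.26]]
```

Call:
{"op": "carry_out", "data": {"plan": [[[-0.3, 0, 0, 0, 0, 0], [-0.3, 0, 0, 0, 0, 0], [-0.2, 0, 0, 0, 0, 0], [0, 0, 0, 0, 0, 0], [0, 0, 0, 0, 0, 0]]]}}

```text
time_s: 20.85
tcp_pos: [530.9, -206.3, 60.5]
orientation: [0.625, 0.78, 0.0, -0.0]
force: [-0.5, 1.0, 0.1]
opening: 0.002
gripper_force: 0.0
```

```bash
cat >> h.py <<'E'
def look():
    where()
    for n in("side","top"):
        cams.camera(n)
        for q in("jaw","pad_face","trigger_top","tag_box"):
            r=trace(n,q); print(n,q,[([round(float(x),1) for x in k["point"]],round(k["conf"],2),int(k["mask"].sum())) for k in r][:1])
E
python3 -c "
from h import *
look()"
```

```text
t 20.85 clamp xyz [-141.43   -0.77   60.45] yaw err deg -0.14013410960248635 tilt [-0.  0. -1.] F [-0.5   0.96  0.09] open 0.002 gf 0.0
side jaw [([251.6, 210.7], 0.77, 434)]
side pad_face [([259.9, 214.3], 0.49, 162)]
side trigger_top [([195.1, 166.1], 0.82, 276)]
side tag_box [([278.0, 223.3], 0.79, 1168)]
top jaw [([265.6, 192.7], 0.89, 245)]
top pad_face []
top trigger_top [([333.8, 174.8], 0.76, 213)]
top tag_box [([233.4, 203.0], 0.74, 1025)]
```

Call:
{"op": "carry_out", "data": {"plan": [[[0.1, 0, 0, 0, 0, 0], [0.13, 0, 0, 0, 0, 0], [0.13, 0, 0, 0, 0, 0], [0, 0, 0, 0, 0, 0]]]}}

```text
time_s: 21.85
tcp_pos: [527.9, -192.5, 60.6]
orientation: [0.625, 0.781, -0.0, 0.0]
force: [0.5, -3.4, -2.1]
opening: -0.003
gripper_force: 1.8
```

Call:
{"op": "carry_out", "data": {"plan": [[[0.1, 0, 0, 0, 0, 0], [0, 0, 0, 0, 0, 0], [0, 0, 0, 0, 0, 0]]]}}

```text
time_s: 22.22
tcp_pos: [527.0, -189.0, 60.6]
orientation: [0.625, 0.78, -0.0, 0.0]
force: [-0.7, -4.5, -1.7]
opening: -0.002
gripper_force: 2.4
```

Call:
{"op": "carry_out", "data": {"plan": [[[0.08, 0, 0, 0, 0, 0], [0, 0, 0, 0, 0, 0], [0, 0, 0, 0, 0, 0]]]}}

```text
time_s: 22.6
tcp_pos: [526.3, -185.8, 60.6]
orientation: [0.625, 0.78, -0.0, 0.0]
force: [-0.1, -4.6, -0.7]
opening: 0.002
gripper_force: 2.3
```

```bash
python3 -c "
from h import *
look()"
```

```text
t 22.6 clamp xyz [-120.42   -0.85   60.63] yaw err deg -0.15183265880163224 tilt [-0. -0. -1.] F [-0.14 -4.63 -0.65] open 0.002 gf 2.35
side jaw [([250.2, 210.2], 0.92, 289)]
side pad_face [([263.8, 213.5], 0.46, 63)]
side trigger_top [([198.5, 168.7], 0.47, 219)]
side tag_box []
top jaw [([260.3, 192.8], 0.75, 330)]
top pad_face []
top trigger_top []
top tag_box []
```

Call:
{"op": "carry_out", "data": {"plan": [[[0.08, 0, 0, 0, 0, 0], [0, 0, 0, 0, 0, 0], [0, 0, 0, 0, 0, 0]]]}}

```text
time_s: 23.48
tcp_pos: [525.7, -183.0, 60.6]
orientation: [0.625, 0.78, -0.0, 0.0]
force: [-1.4, -6.7, -1.6]
opening: -0.004
gripper_force: 3.4
```

Call:
{"op": "carry_out", "data": {"plan": [[[0.08, 0, 0, 0, 0, 0], [0, 0, 0, 0, 0, 0], [0, 0, 0, 0, 0, 0]]]}}

```text
time_s: 23.85
tcp_pos: [525.0, -180.1, 60.7]
orientation: [0.625, 0.78, -0.001, 0.0]
force: [-0.4, -8.7, -1.2]
opening: 0.001
gripper_force: 4.0
```

Call:
{"op": "carry_out", "data": {"plan": [[[0.06, 0, 0, 0, 0, 0], [0, 0, 0, 0, 0, 0], [0, 0, 0, 0, 0, 0]]]}}

```text
time_s: 24.22
tcp_pos: [524.5, -177.8, 60.7]
orientation: [0.625, 0.78, -0.001, 0.0]
force: [-1.2, -8.7, -1.6]
opening: -0.006
gripper_force: 4.2
```

```bash
python3 -c "
from h import *
look()
im=cams.camera('side')[175:255,225:325];im2=cams.camera('top')[170:230,190:290]
o=np.vstack([cv2.resize(im,(800,0) if 0 else (640,512),interpolation=cv2.INTER_CUBIC)])
b=cv2.resize(im2,(150,90))
cv2.imwrite('pics/c1.png',o[:,:,::-1])"
```

```text
t 24.23 clamp xyz [-112.16   -0.82   60.66] yaw err deg -0.1671273650468437 tilt [-0. -0. -1.] F [-1.2  -8.67 -1.55] open -0.006 gf 4.18
side jaw [([252.5, 211.3], 0.78, 311)]
side pad_face []
side trigger_top [([197.9, 169.4], 0.72, 173)]
side tag_box [([278.8, 224.2], 0.85, 1119)]
top jaw [([256.7, 194.5], 0.69, 341)]
top pad_face [([247.7, 202.7], 0.68, 89)]
top trigger_top [([275.1, 234.5], 0.17, 386)]
top tag_box [([232.0, 205.0], 0.93, 1065)]
```

View pics/c1.png

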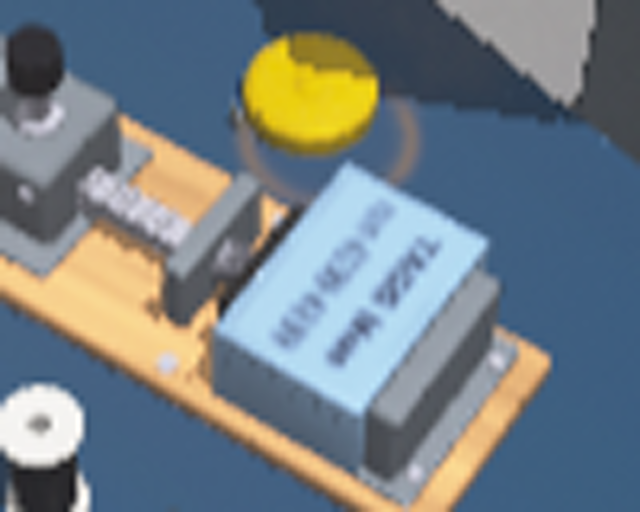

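Call:
{"op": "carry_out", "data": {"plan": [[[-0.2, 0, 0, 0, 0, 0], [-0.3, 0, 0, 0, 0, 0], [-0.25, 0, 0, 0, 0, 0], [0, 0, 0, 0, 0, 0], [0, 0, 0, 0, 0, 0]]]}}

```text
time_s: 25.45
tcp_pos: [530.8, -206.0, 60.5]
orientation: [0.625, 0.78, 0.0, -0.0]
force: [1.0, -0.1, -0.0]
opening: 0.001
gripper_force: 0.0
```

```bash
python3 -c "
from h import *
look()"
```

```text
t 25.45 clamp xyz [-141.07   -0.77   60.47] yaw err deg -0.14642318973542406 tilt [-0.  0. -1.] F [ 0.97 -0.13 -0.03] open 0.001 gf 0.0
side jaw [([254.2, 210.9], 0.79, 341)]
side pad_face [([262.3, 215.2], 0.61, 34)]
side trigger_top [([192.9, 167.5], 0.72, 308)]
side tag_box [([277.4, 225.7], 0.97, 1171)]
top jaw [([257.9, 194.9], 0.6, 393)]
top pad_face [([246.3, 201.8], 0.54, 100)]
top trigger_top []
top tag_box [([230.7, 205.6], 0.97, 1062)]
```

Call:
{"op": "carry_out", "data": {"plan": [[[0.1, 0, 0, 0, 0, 0], [0.1, 0, 0, 0, 0, 0], [0, 0, 0, 0, 0, 0], [0, 0, 0, 0, 0, 0]]]}}

```text
time_s: 26.45
tcp_pos: [529.2, -198.4, 60.6]
orientation: [0.625, 0.78, -0.0, 0.0]
force: [0.5, -1.3, 0.3]
opening: 0.003
gripper_force: 0.8
```

Call:
{"op": "carry_out", "data": {"plan": [[[0.05, 0, 0, 0, 0, 0], [0, 0, 0, 0, 0, 0], [0, 0, 0, 0, 0, 0]]]}}

```text
time_s: 26.82
tcp_pos: [528.7, -196.5, 60.6]
orientation: [0.625, 0.78, -0.0, -0.0]
force: [-0.8, -2.3, -0.0]
opening: -0.003
gripper_force: 0.8
```

Call:
{"op": "carry_out", "data": {"plan": [[[0.05, 0, 0, 0, 0, 0], [0, 0, 0, 0, 0, 0], [0, 0, 0, 0, 0, 0]]]}}

```text
time_s: 27.2
tcp_pos: [528.3, -194.6, 60.6]
orientation: [0.625, 0.78, -0.0, 0.0]
force: [-0.4, -4.1, 0.3]
opening: 0.0
gripper_force: 1.4
```

Call:
{"op": "carry_out", "data": {"plan": [[[0.05, 0, 0, 0, 0, 0], [0, 0, 0, 0, 0, 0], [0, 0, 0, 0, 0, 0]]]}}

```text
time_s: 27.58
tcp_pos: [528.0, -193.2, 60.7]
orientation: [0.625, 0.78, -0.0, 0.0]
force: [0.6, -7.0, -1.4]
opening: 0.001
gripper_force: 3.4
```

Call:
{"op": "carry_out", "data": {"plan": [[[0.05, 0, 0, 0, 0, 0], [0, 0, 0, 0, 0, 0], [0, 0, 0, 0, 0, 0]]]}}

```text
time_s: 27.95
tcp_pos: [527.7, -191.6, 60.7]
orientation: [0.625, 0.78, -0.001, 0.001]
force: [-0.9, -9.7, -1.6]
opening: -0.003
gripper_force: 4.4
```

Call:
{"op": "carry_out", "data": {"plan": [[[0.05, 0, 0, 0, 0, 0], [0, 0, 0, 0, 0, 0], [0, 0, 0, 0, 0, 0]]]}}

```text
time_s: 28.32
tcp_pos: [527.3, -189.9, 60.7]
orientation: [0.625, 0.78, -0.001, 0.001]
force: [0.3, -10.9, -1.9]
opening: 0.001
gripper_force: 5.1
```

```bash
python3 -c "
from h import *
look()
F=[]
for i in range(6):
  cams.camera('top');s=read_state();F.append(np.r_[s['force'],s['gripper_force']])
print(np.mean(F,0))"
```

```text
t 28.32 clamp xyz [-124.58   -0.94   60.74] yaw err deg -0.17364436047724474 tilt [ 0. -0. -1.] F [  0.3  -10.86  -1.95] open 0.001 gf 5.1
side jaw [([254.0, 212.4], 0.67, 305)]
side pad_face [([261.4, 216.5], 0.62, 35)]
side trigger_top [([196.9, 167.9], 0.81, 243)]
side tag_box [([277.7, 222.5], 0.93, 1191)]
top jaw [([257.0, 191.9], 0.68, 322)]
top pad_face [([247.0, 201.0], 0.59, 105)]
top trigger_top [([324.3, 178.0], 0.51, 43)]
top tag_box [([231.0, 204.9], 0.85, 1058)]
[  0.36 -10.49  -2.01   5.08]
```

```bash
cat > prof.py <<'E'
from h import *
p=np.load("p.npy")
xs=np.arange(24,112,2.)
def prof(n,im,ys,z):
    P=np.array([c2w(p,np.c_[xs,np.full(len(xs),y),np.full(len(xs),z)]) for y in ys]).reshape(-1,3)
    uv=proj(n,P).astype(np.float32)
    v=cv2.remap(im,uv[:,0].reshape(len(ys),-1),uv[:,1].reshape(len(ys),-1),cv2.INTER_LINEAR)
    return v.mean(0).astype(int)
for n in("side","top"):
    a=cv2.imread(f"pics/{n}_s1.png")[:,:,::-1].copy(); b=cams.camera(n)
    ys,z=((-21,-18,-15),49) if n=="side" else ((12,15,18,21),50)
    A,B=prof(n,a,ys,z),prof(n,b,ys,z); print(n); 
    print("x  ",*[f"{int(x):3d}" for x in xs])
    for nm,V in(("s1",A),("now",B)):
        for k in(0,2): print(nm,"R B"[k],*[f"{x:3d}" for x in V[:,k]])
E
python3 prof.py
```

```text
side
x    24  26  28  30  32  34  36  38  40  42  44  46  48  50  52  54  56  58  60  62  64  66  68  70  72  74  76  78  80  82  84  86  88  90  92  94  96  98 100 102 104 106 108 110
s1 R 115 112 107 114 124 134 130 141 151 152 153 127  93  85  86  88  85  77 100 127 139 125  90  62  59  56  48  44  45  46  72 137 163 171 179 181 181 181 179 167 151 139 130 135
s1 B 123 120 111 106 109 120 121 150 168 170 171 141 102  93  94  95  92  77  78  83  86  81  69  59  59  56  49  46  46  47  91 195 227 235 240 242 242 241 241 232 219 203 192 198
now R 109 113 111 120 127 134 125 119 120 127 124 123 131 129 128 129 124 126 125 127 141 151 154 148 120  91  85  87  86  72  61  60  93 146 166 173 179 181 181 181 179 165 147 138
now B 117 121 114 111 112 119 109 105 107 113 112 109 118 113 111 116 109 112 113 125 156 168 171 165 133 100  94  96  93  77  63  61 119 205 230 235 240 241 241 241 240 230 212 202
top
x    24  26  28  30  32  34  36  38  40  42  44  46  48  50  52  54  56  58  60  62  64  66  68  70  72  74  76  78  80  82  84  86  88  90  92  94  96  98 100 102 104 106 108 110
s1 R 253 254 252 242 219 191 180 181 190 198 198 203 224 246 254 253 251 244 224 196 179 162 130 101 106 142 180 195 192 185 179 178 188 206 217 222 224 224 225 224 221 209 196 190
s1 B 160 161 153 136 117 110 126 158 188 202 200 182 159 151 156 157 151 140 123 110 104  98  90  82  84  96 108 111 109 107 119 164 219 245 250 251 252 252 252 251 250 246 239 235
now R 254 254 253 254 253 253 253 253 253 253 253 253 253 254 252 241 213 193 187 185 189 200 207 208 203 197 191 187 177 150 116  97 107 148 192 220 226 227 228 229 229 227 222 210
now B 164 165 165 166 165 164 164 164 162 163 163 163 163 161 153 135 116 109 114 137 172 199 211 205 181 145 117 109 104  96  86  88 119 185 237 251 252 252 253 253 253 252 250 245
```

```bash
python3 -c "
from h import *
where();print(env.finish_job())"
```

```text
t 29.23 clamp xyz [-124.57   -0.9    60.7 ] yaw err deg -0.1753553607278441 tilt [ 0. -0. -1.] F [  0.53 -10.13  -2.44] open -0.0 gf 5.08
the job is handed in; nothing more can be done
None
```

Job handed in at 29 s, with no verdict returned: the lock knob is out on its catch, the box looks seated against the end block with the pad pushed in about 10 of its 20 mm (estimated from images and push force), and the shut fingers are pushing the trigger from behind, about 12 mm in, rather than gripping both posts.

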